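# Clear the litho press bed

### The arm

A 6-joint arm with a two-finger parallel gripper is mounted at the origin on the work surface. World frame = base frame: x ahead of the robot, y to its left, z up, the work surface at z = 0. Lengths are in m, angles in rad, forces in N, time in s.
With the tool pointing down it reaches from about 0.325 to 0.875 m from the base axis. Payload 4.4 kg.
Tool frame: the origin (TCP) lies between the finger pads; the fingertips stand 22 mm ahead of it and the grasp point (between the pads) lies 3 mm ahead of it; z points along the fingers, y is the line along which they close (so a half turn about z gives the same grasp; the last joint's range is limited). The gripper opens to 85 mm and grips with 20 to 120 N. Pads are 22 mm wide; open, the fingers measure 114 mm over their backs; the gripper's body (76 mm by 85 mm) begins 54 mm behind the grasp point. The pads swing forward as they close: fully open they stand 13 mm farther back than shut.
Start: joints at [1.091, 0.207, 1.542, -0, 1.393, -0.15], TCP at [0.186, 0.544, 0.253] pointing down, gripper open.
Joint ranges: [-2.73, 2.73], [-0.86, 2.22], [0.23, 2.46], [-1.11, 4.25], [0.08, 2.63], [-2.82, 2.82]. Speed limits (rad/s): [2.79, 2.79, 3.14, 3.14, 3.14, 3.14].

### API

Orientations are given as a 3x3 rotation matrix whose columns are the frame's x, y, z axes.
In Python, from workcell import arm gives the robot as it stands.
- The arm moves only by the tool servo_tool, never from a script. Its argument "rows" is a list of rows, each an object with "xyz": the shift along the world's x, y, z in m, a list of three; "turn": the turn, a rotation vector about the world's x, y, z in rad, a list of three. A call has exactly 5 rows; each row is the pose to reach, as a shift and turn from the pose commanded when the call began; what a row does not reach only later rows make up. A row lasts 1/10 s, in which the tool goes at most 50 mm and 8.59 degrees, less where a joint would pass 70% of its speed; a pose out of reach is approached as far as the arm can. A call with a gripper value outside its range is refused whole. "hand" is the finger opening in m, from 0 to 0.0854, set as the call begins (left out, the last holds). The fingers move at their own pace and stop on an object; "grip_force" is the grip in N (left out, the last holds). Time passes only in rows, so rows that repeat a pose let the fingers close, or fill a call up. It gives the time, the measured TCP pose, the force, the opening and the grip force at its end, in the units of the state.
- arm.read_state(): the state, without advancing time (a new reading comes with each control period).
- arm.read_camera(name): name is "scene" or "top"; returns a dict with "frame" (384x512x3 uint8, red, green, blue), "fov_y" (degrees; the focal length in pixels is half the picture's height over the tangent of half this angle, whatever the lens; pixels are square), "cx", "cy" (the principal point, pixels), "position" and "orientation" of the camera in the world. Camera axes: x right, y up, looking along -z (the intrinsics and any distortion apply to the point x, -y, -z); pixel columns grow to the right and rows downward; lengths in m; the calibration is good to about 2 mm. A picture is of the moment at which its call begins. There is no depth.
- arm.job_done(): hands the job in; it is judged then, once.
The state is a dict: "t": time; "joint_pos": joint angles; "joint_velocities": joint speeds; "tau": joint torques, N m; "position": TCP position; "eef_rot": TCP orientation; "force": force on the tool from outside, world axes, zero at the start; "moment": the same for the moment, N m; "opening": finger opening in m; "grip_force": force on a finger pad.
Only numpy, scipy, OpenCV 4.12 (cv2) and the standard library are available. Lean on these libraries where they do the work, as an engineer would, in place of code of your own. Each camera call takes 0.05 s, during which the arm holds its last target. There are 200 camera calls.

### The job

Printing is over: take the stack on the press bed apart and put each thing away. Lay the wooden scraper bar down in both notches of its green rest, the same way up as it lies now and centred along it; stand each ink tin in the middle of the tile with the disc of its own colour; and lay the stone flat in the middle of the black rubber pad, lengthwise and square with it. Keep the tins upright, set everything down gently without dropping it, and let go of it all.

Things in the scene. Friction and masses are not known exactly. Their poses are not given: they have to be found in the camera images.
- stone: Litho stone: cream limestone slab, 190 x 60 x 30 mm (x, y, z), about 0.8 kg, lying flat; it is the bottom of the stack. Origin at the centre of its underside, x along its length, z up. The tins stand on it in a row along its length, in any order of colour, 60 mm apart (10 mm gaps).
- scraper: Scraper bar: brown wooden bar, 170 x 20 x 32 mm (x, y, z) with a dark lower edge and two small brass dots on top, about 0.09 kg; it lies across the lids of all three tins, roughly along the stone. Origin at the centre of its underside, x along its length, z up.
- tin_blue: Closed blue ink tin, a solid round can 50 mm in diameter and 40 mm high with two thin silver bands, about 0.15 kg, standing on the stone under the bar. Origin at the centre of its underside, z up; yaw has no meaning.
- tin_red: Closed red ink tin, a solid round can 50 mm in diameter and 40 mm high with two thin silver bands, about 0.15 kg, standing on the stone under the bar. Origin at the centre of its underside, z up; yaw has no meaning.
- tin_yellow: Closed yellow ink tin, a solid round can 50 mm in diameter and 40 mm high with two thin silver bands, about 0.15 kg, standing on the stone under the bar. Origin at the centre of its underside, z up; yaw has no meaning.
- pad: The stone's place: black rubber pad, 230 x 100 x 6 mm, fixed flat on the table. Origin at the centre of its underside (its top is 6 mm higher), x along its length.
- tile_blue: The blue tin's place: white square tile, 90 x 90 x 6 mm, with a flush blue disc 76 mm across in its middle, fixed flat on the table. Origin at the centre of its underside (its top is 6 mm higher).
- tile_red: The red tin's place: white square tile, 90 x 90 x 6 mm, with a flush red disc 76 mm across in its middle, fixed flat on the table. Origin at the centre of its underside (its top is 6 mm higher).
- tile_yellow: The yellow tin's place: white square tile, 90 x 90 x 6 mm, with a flush yellow disc 76 mm across in its middle, fixed flat on the table. Origin at the centre of its underside (its top is 6 mm higher).
- rest: The bar's place: fixed rest, dark steel base 150 x 70 x 6 mm with two green U-shaped saddles, 14 mm thick, at x = -55 and +55 mm. Each has a notch 38 mm wide (y), open upward and along x; seat 14 mm above the origin, cheeks (16 mm thick in y) up to 32 mm. Between the saddles it is free above the base. Origin at the centre of the underside; the bar lies along x.
There are look-alikes about, which are no part of the job. Several things have the shape of the tin_yellow; the one meant has the colours described above.

How it is judged:
At the end, for the whole second after the job is handed in: Each tin upright on its colour's tile within 13 mm of its centre; the stone flat on the pad within 15 mm of its centre and 0.15 rad of its length; the bar right way up on both seats (within 5 mm in height), within 18 mm of the middle; all let go and at rest (horizontal distance between tin_blue and tile_blue below 0.013 m and z of tin_blue in the frame of tile_blue below 0.01 m and angle between each of tin_blue, tin_red, tin_yellow's own z axis and vertical below 0.1 rad and horizontal distance between tin_red and tile_red below 0.013 m and z of tin_red in the frame of tile_red below 0.01 m and horizontal distance between tin_yellow and tile_yellow below 0.013 m and z of tin_yellow in the frame of tile_yellow below 0.01 m and horizontal distance between stone and pad below 0.015 m and z of stone in the frame of pad below 0.01 m and angle between the x axis of stone and the x axis of pad, either way round below 0.15 rad and angle between stone's own z axis and vertical below 0.08 rad and horizontal distance between scraper and rest below 0.018 m and z of scraper in the frame of rest below 0.019 m and angle between the x axis of scraper and the x axis of rest, either way round below 0.2 rad and angle between scraper's own z axis and vertical below 0.15 rad and linear speed of each of stone, scraper, tin_blue, tin_red, tin_yellow below 0.02 m/s); the robot touches nothing.
It fails at once if a tin is tipped over (tilted more than 50 degrees) (angle between any of tin_blue, tin_red, tin_yellow's own z axis and vertical above 0.87 rad).
It fails at once if the stone is dropped or thrown (faster than 0.7 m/s, as after a fall of about 25 mm, while the fingers do not hold it) (linear speed of stone above 0.7 m/s and contact force between stone and the fingers below 0.1 N).
It fails at once if the bar is dropped or thrown (faster than 0.7 m/s, as after a fall of about 25 mm, while the fingers do not hold it) (linear speed of scraper above 0.7 m/s and contact force between scraper and the fingers below 0.1 N).
It fails at once if a tin is dropped or thrown (faster than 0.7 m/s, as after a fall of about 25 mm, while the fingers do not hold it) ((linear speed of tin_blue above 0.7 m/s and contact force between tin_blue and the fingers below 0.1 N) or (linear speed of tin_red above 0.7 m/s and contact force between tin_red and the fingers below 0.1 N) or (linear speed of tin_yellow above 0.7 m/s and contact force between tin_yellow and the fingers below 0.1 N)).
It also fails if it takes over 136 s, if anything falls off the work surface, if the arm or the gripper's body presses on something with over 40 N, if the wrist force passes 120 N, or if a joint passes its speed limit or range.

## Working session

There is one attempt and no reset: what is moved stays moved. The work goes in short steps, Python scripts to look and compute and a tool call to move; the robot and the scene stay as the last step left them, time stands still between calls to the robot, and variables do not carry over. Pictures are saved under pics/ and viewed, at most 14 in all, crops included, and the job is handed in when it is done.

Besides the shell and the picture viewer there is one more tool, called after "Call:" by a JSON object that holds its "fn" and its "kwargs", one argument or row to a line. servo_tool: Moves the arm, as the interface text tells. Its arguments: {"type":"object","properties":{"rows":{"type":"array","items":{"type":"object","properties":{"xyz":{"type":"array","items":{"type":"number"}},"turn":{"type":"array","items":{"type":"number"}}}}},"hand":{"type":"number"},"grip_force":{"type":"number"}},"required":["rows"]}

```bash
mkdir -p pics; ls; python3 - <<'E'
from workcell import arm
import cv2
for n in ("top","scene"):
    c=arm.read_camera(n); cv2.imwrite(f"pics/{n}0.png",c["frame"][:,:,::-1])
    print({k:v for k,v in c.items() if k!="frame"})
print(arm.read_state())
E
```

```text
pics
{'fov_y': 50.054416004059924, 'cx': 254.6972446258635, 'cy': 187.96340054434538, 'position': array([ 0.42859101, -0.00696189,  1.07508243]), 'orientation': array([[ 0.02501461,  0.98890947, -0.14639784],
       [-0.9993533 ,  0.02095267, -0.02922269],
       [-0.02583117,  0.14703416,  0.98879407]])}
{'fov_y': 57.55388780355448, 'cx': 252.44962445818717, 'cy': 190.69969400489893, 'position': array([ 1.01695343, -0.41648734,  0.72494649]), 'orientation': array([[ 0.70751942, -0.5312291 ,  0.46606   ],
       [ 0.70663941,  0.52361889, -0.47590335],
       [ 0.00877589,  0.66604722,  0.74585795]])}
{'t': 0.1, 'joint_pos': array([ 1.09149106e+00,  2.07391246e-01,  1.54283401e+00, -2.21292840e-05,
        1.39351986e+00, -1.50523469e-01]), 'joint_velocities': array([-2.45516383e-04, -1.83499368e-03, -4.76194478e-03, -2.55777160e-05,
        1.31243759e-03,  6.99149624e-04]), 'tau': array([-3.53726709e-04, -3.84091616e+01, -2.92550665e+01, -1.58024304e-04,
        4.90026709e-03,  2.18633154e-06]), 'position': array([0.18538611, 0.54360315, 0.25219891]), 'eef_rot': array([[-9.46437512e-01,  3.22885565e-01, -9.73305986e-04],
       [ 3.22886892e-01,  9.46435613e-01, -1.91995516e-03],
       [ 3.01245640e-04, -2.13138533e-03, -9.99997683e-01]]), 'force': array([-0.9382401 , -0.91225004,  0.08949608]), 'moment': array([-0.06061347, -0.0397636 ,  0.04053256]), 'grip_force': 0.0, 'opening': 0.08556080425226914}
```

View pics/top0.png

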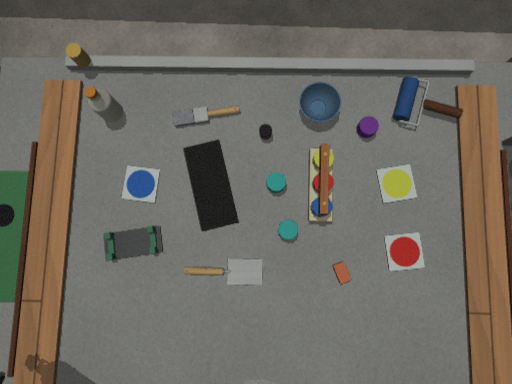

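View pics/scene0.png

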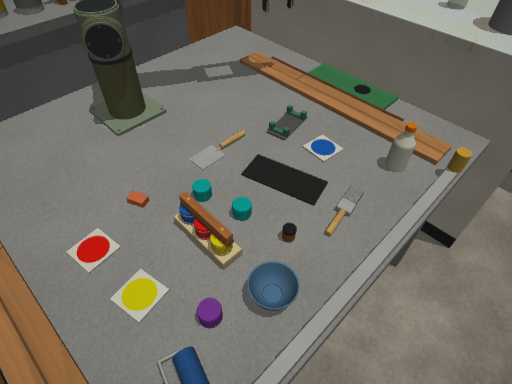

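```bash
cat > h.py <<'E'
from workcell import arm
import cv2, numpy as np
def K(c):
    f=c["frame"].shape[0]/2/np.tan(np.radians(c["fov_y"]/2)); return f
def p2w(c,uv,z):
    uv=np.atleast_2d(uv).astype(float); f=K(c)
    d=np.c_[(uv[:,0]-c["cx"])/f,-(uv[:,1]-c["cy"])/f,-np.ones(len(uv))]@np.array(c["orientation"]).T
    p=np.array(c["position"]); return p+d*((z-p[2])/d[:,2])[:,None]
def w2p(c,P):
    q=(np.atleast_2d(P)-c["position"])@np.array(c["orientation"]); f=K(c)
    return np.c_[c["cx"]-f*q[:,0]/q[:,2], c["cy"]+f*q[:,1]/q[:,2]]
def blobs(c,lo,hi,amin=40):
    h=cv2.cvtColor(c["frame"],cv2.COLOR_RGB2HSV); m=cv2.inRange(h,lo,hi)
    n,l,s,ce=cv2.connectedComponentsWithStats(m)
    return [(s[i,4],ce[i],s[i,:4],(l==i).astype(np.uint8)) for i in range(1,n) if s[i,4]>=amin]
E
python3 - <<'E'
from h import *
for n in("top","scene"):
    c=arm.read_camera(n); print(n)
    for nm,lo,hi in(("blue",(105,150,80),(130,255,255)),("red",(0,200,120),(4,255,255)),("red2",(174,200,120),(180,255,255)),("yel",(25,150,120),(33,255,255))):
        for b in blobs(c,lo,hi): print(nm,b[0],b[1].round(1),b[2],p2w(c,b[1],.006)[0].round(4))
    for nm,lo,hi in(("black",(0,0,0),(180,255,38)),("green",(65,80,30),(85,255,120)),("brown",(5,130,60),(14,255,200)),("cream",(15,40,150),(24,140,255))):
        for b in blobs(c,lo,hi,60):
            if n=="top":
                r=cv2.minAreaRect(cv2.findContours(b[3],0,2)[0][0]); print(nm,b[0],np.round(b[1],1),b[2],[np.round(x,1) for x in r])
    f=c["frame"][:,:,::-1]
    if n=="top":
        a=cv2.resize(f[140:235,300:350],None,fx=6,fy=6,interpolation=2); d=cv2.resize(f[215:270,95:175],None,fx=6,fy=6,interpolation=2)
        o=np.zeros((570,790,3),np.uint8); o[:,:300]=a; o[:330,305:785]=d
        cv2.imwrite("pics/c1.png",o)
E
```

```text
top
blue 496 [406.9  96.7] [396  78  23  39] [ 0.844  -0.3789  0.006 ]
blue 561 [140.4 183.6] [128 171  26  27] [0.5922 0.328  0.006 ]
blue 68 [315.2 206. ] [312 198   6  17] [ 0.5428 -0.1339  0.006 ]
yel 51 [316.6 158.3] [314 151   5  15] [ 0.6697 -0.1372  0.006 ]
yel 47 [330.3 158.4] [329 152   4  15] [ 0.6701 -0.1732  0.006 ]
yel 591 [396.6 183. ] [383 170  28  27] [ 0.6078 -0.3456  0.006 ]
black 107 [265.3 131. ] [260 125  12  13] [array([265.5, 131. ]), array([12., 11.]), np.float64(90.0)]
black 3028 [210.5 185. ] [184 140  54  91] [array([210.3, 184.9]), array([84.5, 36.7]), np.float64(76.9)]
black 249 [  5.7 214.7] [  0 205  14  21] [array([  6.5, 215. ]), array([20., 13.]), np.float64(90.0)]
green 2449 [ 11.  230.3] [  0 171  28 131] [array([ 13.5, 236. ]), array([130.,  27.]), np.float64(90.0)]
green 167 [152.2 239.3] [147 226  10  28] [array([151.8, 239.4]), array([26.9,  7.6]), np.float64(84.0)]
green 173 [110. 246.] [105 233  10  27] [array([109.9, 245.8]), array([26.4,  8.1]), np.float64(84.8)]
brown 217 [444.  107.8] [425 100  38  18] [array([443.4, 107.4]), array([38.3
[... 528 characters left out ...]
, 11.4]), np.float64(66.8)]
cream 85 [223.6 110.1] [208 107  31   7] [array([223. , 110.1]), array([ 3.1, 30.5]), np.float64(81.9)]
cream 110 [203.7 270.7] [185 268  37   6] [array([203. , 270.8]), array([36.2,  3.7]), np.float64(3.3)]
scene
blue 281 [322.5 147. ] [311 140  24  15] [0.5919 0.3267 0.006 ]
blue 67 [184.1 210.9] [179 205  12  11] [ 0.4921 -0.1352  0.006 ]
blue 776 [189.3 366.9] [174 347  34  37] [ 0.8005 -0.3606  0.006 ]
red 85 [199.3 225.6] [194 219  13  13] [ 0.5569 -0.1371  0.006 ]
red 617 [ 92.7 249. ] [ 77 237  32  25] [ 0.4318 -0.3617  0.006 ]
yel 97 [215.9 241.5] [210 234  14  14] [ 0.6225 -0.1387  0.006 ]
yel 870 [139.1 293.8] [122 278  35  32] [ 0.607  -0.3463  0.006 ]
```

View pics/c1.png

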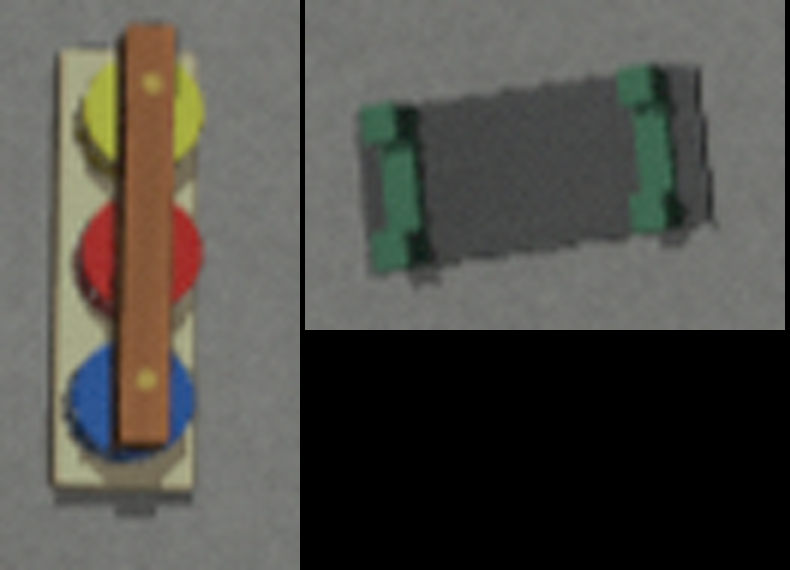

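```bash
python3 - <<'E'
from h import *
c=arm.read_camera("top"); s=arm.read_camera("scene")
ang=lambda a,b: np.degrees(np.arctan2(*(a-b)[1::-1]))
cr=lambda pts,ox,oy,x0=0:(np.array(pts)-[x0,0])/6+[ox-.42,oy-.42]
d=p2w(c,cr([(152,83),(147,380)],300,140),.102); print("bar",d.round(4),d.mean(0).round(4),ang(d[0],d[1]),np.linalg.norm(d[0]-d[1]))
t=p2w(c,cr([(143,115),(141,254),(132,400)],300,140),.07); print("tins y r b",t.round(4),ang(t[0],t[2]))
st=p2w(c,cr([(60,50),(197,52),(192,488),(53,487)],300,140),.03); print("stone",st.round(4),st.mean(0).round(4),ang(st[0],st[3]),ang(st[1],st[2]))
r=p2w(c,cr([(380,122),(392,247),(637,83),(650,212)],95,215,305),.032); print("rest",r.round(4),r.mean(0).round(4),ang(r[2],r[0]),ang(r[3],r[1]))
b=p2w(c,cr([(358,105),(370,275),(712,225),(697,66)],95,215,305),.006);print("base",b.round(4),b.mean(0))
m=[b for b in blobs(c,(0,0,0),(180,255,38)) if b[0]>2000][0]
bx=cv2.boxPoints(cv2.minAreaRect(cv2.findContours(m[3],0,2)[0][0])); w=p2w(c,bx,.006); print("pad",w.round(4),w.mean(0).round(4),p2w(c,m[1],.006),ang(w[1],w[0]),ang(w[2],w[1]))
m=max((b for b in blobs(s,(0,0,0),(180,255,38)) if 240<b[1][0]<330 and b[1][1]<210),key=lambda b:b[0]); print("pad scene",m[0],m[1],p2w(s,m[1],.006))
h=cv2.cvtColor(c["frame"],cv2.COLOR_RGB2HSV); mm=cv2.inRange(h,(0,200,90),(6,255,255))|cv2.inRange(h,(172,200,90),(180,255,255))
mm[:, :380]=0; y,x=np.nonzero(mm); print("redtile",len(x),p2w(c,(x.mean(),y.mean()),.006))
E
```

```text
bar [[ 0.6605 -0.1455  0.102 ]
 [ 0.5403 -0.1435  0.102 ]] [ 0.6004 -0.1445  0.102 ] -0.9365387324152932 0.12016799742263463
tins y r b [[ 0.6545 -0.1463  0.07  ]
 [ 0.5961 -0.1456  0.07  ]
 [ 0.5357 -0.1419  0.07  ]] -2.120758253719066
stone [[ 0.6915 -0.1161  0.03  ]
 [ 0.6917 -0.1751  0.03  ]
 [ 0.5033 -0.1725  0.03  ]
 [ 0.5023 -0.1142  0.03  ]] [ 0.5972 -0.1445  0.03  ] -0.578660429373354 -0.7883718009721862
rest [[0.4543 0.3967 0.032 ]
 [0.4021 0.3875 0.032 ]
 [0.4733 0.288  0.032 ]
 [0.4194 0.2791 0.032 ]] [0.4373 0.3378 0.032 ] -80.04994177917504 -80.9365500553565
base [[0.462  0.417  0.006 ]
 [0.3893 0.406  0.006 ]
 [0.4144 0.259  0.006 ]
 [0.4824 0.2695 0.006 ]] [0.43703494 0.33786318 0.006     ]
pad [[0.6906 0.2199 0.006 ]
 [0.7154 0.1245 0.006 ]
 [0.4963 0.0661 0.006 ]
 [0.4724 0.1587 0.006 ]] [0.5937 0.1423 0.006 ] [[0.59150316 0.14136667 0.006     ]] -75.43960324044832 -165.07624744329456
pad scene 1947 [284.84848485 179.29070365] [[0.60164764 0.13862884 0.006     ]]
redtile 15 [[ 0.43302334 -0.36714302  0.006     ]]
```

Call:
{"fn": "servo_tool", "kwargs": {
  "rows": [
    {"xyz":[0.023,-0.039,0],"turn":[0,0,0.02]},
    {"xyz":[0.046,-0.077,0],"turn":[0,0,0.04]},
    {"xyz":[0.069,-0.116,0],"turn":[0,0,0.06]},
    {"xyz":[0.092,-0.154,0],"turn":[0,0,0.08]},
    {"xyz":[0.115,-0.193,0],"turn":[0,0,0.1]}
  ],
  "hand": 0.06
}}

```text
t: 0.8
position: [0.3012, 0.3497, 0.2534]
eef_rot: [[-0.974, 0.225, 0.001], [0.225, 0.974, 0.0], [-0.0, 0.0, -1.0]]
force: [0.5, 0.5, 0.5]
opening: 0.0605
grip_force: 0.0
```

Call:
{"fn": "servo_tool", "kwargs": {
  "rows": [
    {"xyz":[0.023,-0.039,0],"turn":[0,0,0.02]},
    {"xyz":[0.046,-0.077,0],"turn":[0,0,0.04]},
    {"xyz":[0.069,-0.116,0],"turn":[0,0,0.06]},
    {"xyz":[0.092,-0.154,0],"turn":[0,0,0.08]},
    {"xyz":[0.115,-0.193,0],"turn":[0,0,0.1]}
  ]
}}

```text
t: 1.3
position: [0.4163, 0.1566, 0.2536]
eef_rot: [[-0.992, 0.128, 0.001], [0.128, 0.992, 0.0], [-0.001, 0.001, -1.0]]
force: [0.1, 0.1, 0.1]
opening: 0.0598
grip_force: 0.0
```

Call:
{"fn": "servo_tool", "kwargs": {
  "rows": [
    {"xyz":[0.023,-0.039,0],"turn":[0,0,0.02]},
    {"xyz":[0.046,-0.077,0],"turn":[0,0,0.04]},
    {"xyz":[0.069,-0.116,0],"turn":[0,0,0.06]},
    {"xyz":[0.092,-0.154,0],"turn":[0,0,0.08]},
    {"xyz":[0.115,-0.193,0],"turn":[0,0,0.1]}
  ]
}}

```text
t: 1.8
position: [0.5313, -0.0365, 0.2534]
eef_rot: [[-1.0, 0.028, 0.0], [0.028, 1.0, 0.0], [-0.0, 0.0, -1.0]]
force: [1.0, 0.5, -0.3]
opening: 0.0601
grip_force: 0.0
```

Call:
{"fn": "servo_tool", "kwargs": {
  "rows": [
    {"xyz":[0.023,-0.039,0],"turn":[0,0,0.01]},
    {"xyz":[0.046,-0.077,0],"turn":[0,0,0.01]},
    {"xyz":[0.069,-0.109,0],"turn":[0,0,0.01]},
    {"xyz":[0.069,-0.109,0],"turn":[0,0,0.01]},
    {"xyz":[0.069,-0.109,0],"turn":[0,0,0.01]}
  ]
}}

```text
t: 2.3
position: [0.5995, -0.1443, 0.2525]
eef_rot: [[-1.0, 0.02, -0.001], [0.02, 1.0, 0.001], [0.001, 0.001, -1.0]]
force: [-0.1, 0.7, -0.7]
opening: 0.0599
grip_force: 0.0
```

Call:
{"fn": "servo_tool", "kwargs": {
  "rows": [
    {"xyz":[0,0,-0.04]},
    {"xyz":[0,0,-0.08]},
    {"xyz":[0,0,-0.115]},
    {"xyz":[0,0,-0.145]},
    {"xyz":[0,0,-0.159]}
  ]
}}

```text
invalid input at $.rows[0]: expected keys xyz, turn
```

Call:
{"fn": "servo_tool", "kwargs": {
  "rows": [
    {"xyz":[0,0,0]},
    {"xyz":[0,0,0]},
    {"xyz":[0,0,0]},
    {"xyz":[0,0,0]},
    {"xyz":[0,0,0]}
  ],
  "hand": 0.01,
  "grip_force": 30
}}

```text
invalid input at $.rows[0]: expected keys xyz, turn
```

Call:
{"fn": "servo_tool", "kwargs": {
  "rows": [
    {"xyz":[0,0,0.0]},
    {"xyz":[0,0,0.002]},
    {"xyz":[0,0,0.01]},
    {"xyz":[0,0,0.02]},
    {"xyz":[0,0,0.03]}
  ]
}}

```text
invalid input at $.rows[0]: expected keys xyz, turn
```

```bash
python3 - <<'E'
from h import *
c=arm.read_camera("scene"); cv2.imwrite("pics/s1.png",cv2.resize(c["frame"][150:300,120:320,::-1],None,fx=4,fy=4))
print(arm.read_state()["opening"])
E
```

```text
0.05997866036419464
```

View pics/s1.png

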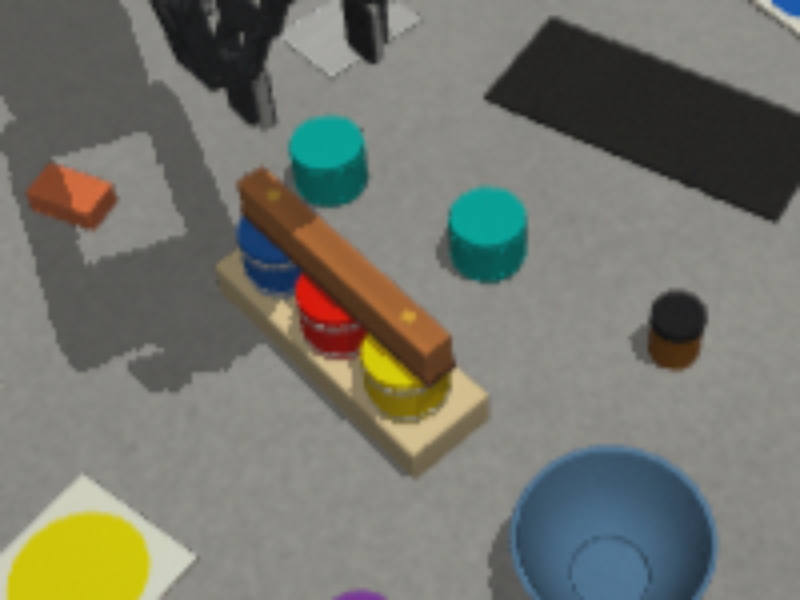

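The moves were refused because each row needs a turn. The picture shows the stack untouched, with the gripper fingers high above it near (310,60) in the crop.

Call:
{"fn": "servo_tool", "kwargs": {
  "rows": [
    {"xyz":[0,0,-0.04],"turn":[0,0,0]},
    {"xyz":[0,0,-0.08],"turn":[0,0,0]},
    {"xyz":[0,0,-0.115],"turn":[0,0,0]},
    {"xyz":[0,0,-0.145],"turn":[0,0,0]},
    {"xyz":[0,0,-0.159],"turn":[0,0,0]}
  ]
}}

```text
t: 2.85
position: [0.5968, -0.1412, 0.0911]
eef_rot: [[-1.0, 0.017, -0.006], [0.017, 1.0, 0.003], [0.006, 0.002, -1.0]]
force: [-0.7, 0.9, -0.9]
opening: 0.0599
grip_force: 0.0
```

Call:
{"fn": "servo_tool", "kwargs": {
  "rows": [
    {"xyz":[0,0,0],"turn":[0,0,0]},
    {"xyz":[0,0,0],"turn":[0,0,0]},
    {"xyz":[0,0,0],"turn":[0,0,0]},
    {"xyz":[0,0,0],"turn":[0,0,0]},
    {"xyz":[0,0,0],"turn":[0,0,0]}
  ],
  "hand": 0.01,
  "grip_force": 30
}}

```text
t: 3.35
position: [0.6014, -0.1443, 0.0969]
eef_rot: [[-1.0, 0.019, 0.004], [0.019, 1.0, -0.001], [-0.004, -0.001, -1.0]]
force: [0.1, 0.9, 5.8]
opening: 0.0193
grip_force: 31.9
```

Call:
{"fn": "servo_tool", "kwargs": {
  "rows": [
    {"xyz":[0,0,0.0],"turn":[0,0,0]},
    {"xyz":[0,0,0.002],"turn":[0,0,0]},
    {"xyz":[0,0,0.01],"turn":[0,0,0]},
    {"xyz":[0,0,0.02],"turn":[0,0,0]},
    {"xyz":[0,0,0.03],"turn":[0,0,0]}
  ]
}}

```text
t: 3.85
position: [0.5996, -0.1438, 0.125]
eef_rot: [[-1.0, 0.019, -0.0], [0.019, 1.0, 0.0], [0.0, 0.0, -1.0]]
force: [-0.2, -1.3, -1.5]
opening: 0.0194
grip_force: 30.8
```

```bash
python3 - <<'E'
from h import *
c=arm.read_camera("scene"); cv2.imwrite("pics/s2.png",cv2.resize(c["frame"][150:300,120:320,::-1],None,fx=4,fy=4))
E
```

```text
(no output)
```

View pics/s2.png

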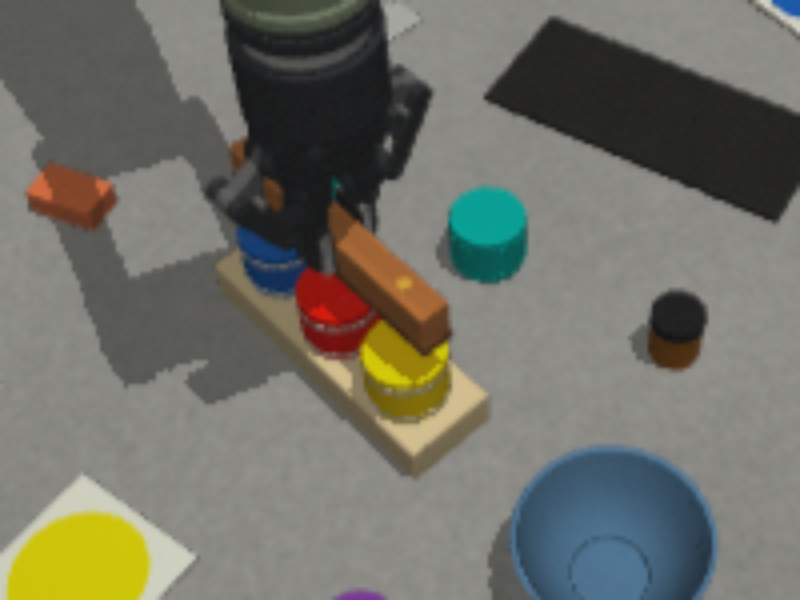

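Call:
{"fn": "servo_tool", "kwargs": {
  "rows": [
    {"xyz":[-0.014,0.04,0.025],"turn":[0,0,-0.116]},
    {"xyz":[-0.027,0.08,0.05],"turn":[0,0,-0.232]},
    {"xyz":[-0.041,0.12,0.075],"turn":[0,0,-0.348]},
    {"xyz":[-0.054,0.16,0.075],"turn":[0,0,-0.464]},
    {"xyz":[-0.068,0.2,0.075],"turn":[0,0,-0.58]}
  ]
}}

```text
t: 4.4
position: [0.5321, 0.0575, 0.2015]
eef_rot: [[-0.823, 0.568, 0.004], [0.568, 0.823, -0.0], [-0.004, 0.002, -1.0]]
force: [0.5, 1.4, -1.0]
opening: 0.0196
grip_force: 30.8
```

Call:
{"fn": "servo_tool", "kwargs": {
  "rows": [
    {"xyz":[-0.014,0.04,0],"turn":[0,0,-0.116]},
    {"xyz":[-0.027,0.08,0],"turn":[0,0,-0.232]},
    {"xyz":[-0.041,0.12,0],"turn":[0,0,-0.348]},
    {"xyz":[-0.054,0.16,0],"turn":[0,0,-0.464]},
    {"xyz":[-0.068,0.2,0],"turn":[0,0,-0.58]}
  ]
}}

```text
t: 4.9
position: [0.4632, 0.2578, 0.2]
eef_rot: [[-0.377, 0.926, 0.001], [0.926, 0.377, 0.0], [-0.0, 0.001, -1.0]]
force: [1.2, -0.1, -1.6]
opening: 0.0198
grip_force: 30.8
```

Call:
{"fn": "servo_tool", "kwargs": {
  "rows": [
    {"xyz":[-0.014,0.04,0],"turn":[0,0,-0.116]},
    {"xyz":[-0.027,0.082,0],"turn":[0,0,-0.235]},
    {"xyz":[-0.027,0.082,-0.03],"turn":[0,0,-0.235]},
    {"xyz":[-0.027,0.082,-0.05],"turn":[0,0,-0.235]},
    {"xyz":[-0.027,0.082,-0.05],"turn":[0,0,-0.235]}
  ]
}}

```text
t: 5.4
position: [0.434, 0.3374, 0.1463]
eef_rot: [[-0.158, 0.987, -0.006], [0.988, 0.158, -0.003], [-0.002, -0.007, -1.0]]
force: [-0.3, 1.0, -1.7]
opening: 0.0195
grip_force: 30.8
```

```bash
python3 - <<'E'
from h import *
c=arm.read_camera("scene"); s=arm.read_state(); print(s["position"],s["eef_rot"])
print(w2p(c,[[.437,.338,.032]]))
cv2.imwrite("pics/s3.png",cv2.resize(c["frame"][50:200,200:400,::-1],None,fx=4,fy=4))
c=arm.read_camera("top");cv2.imwrite("pics/t3.png",cv2.resize(c["frame"][170:300,60:240,::-1],None,fx=4,fy=4))
E
```

```text
[0.43542912 0.33775857 0.14811933] [[-0.15677391  0.98762967 -0.00309629]
 [ 0.98763379  0.15676922 -0.00170223]
 [-0.00119577 -0.00332486 -0.99999376]]
[[288.05461094 117.00862772]]
```

View pics/s3.png

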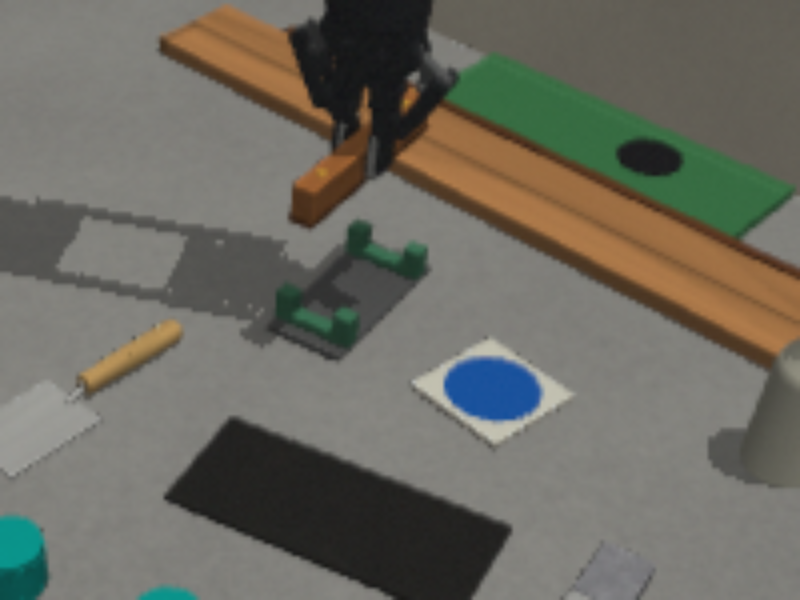

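View pics/t3.png

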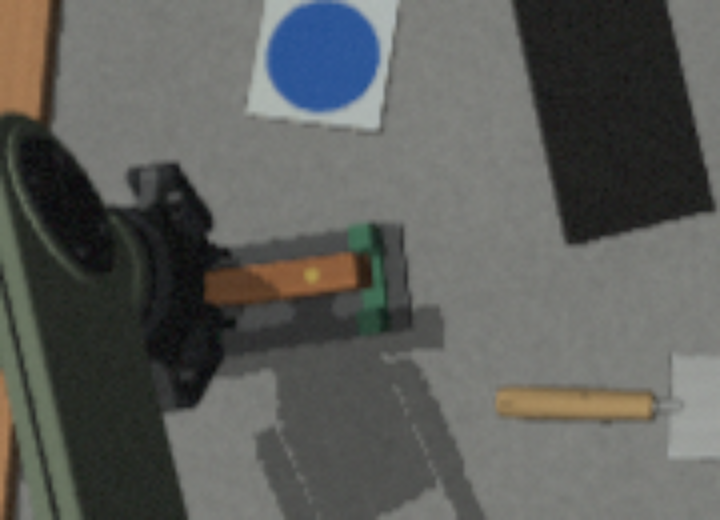

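Call:
{"fn": "servo_tool", "kwargs": {
  "rows": [
    {"xyz":[0,0,-0.03],"turn":[0,0,0]},
    {"xyz":[0,0,-0.06],"turn":[0,0,0]},
    {"xyz":[0,0,-0.08],"turn":[0,0,0]},
    {"xyz":[0,0,-0.092],"turn":[0,0,0]},
    {"xyz":[0,0,-0.098],"turn":[0,0,0]}
  ]
}}

```text
t: 6.0
position: [0.4374, 0.3382, 0.0515]
eef_rot: [[-0.156, 0.988, 0.001], [0.988, 0.156, 0.0], [0.0, 0.001, -1.0]]
force: [-0.0, 0.3, -1.6]
opening: 0.0196
grip_force: 30.9
```

Call:
{"fn": "servo_tool", "kwargs": {
  "rows": [
    {"xyz":[0,0,-0.002],"turn":[0,0,0]},
    {"xyz":[0,0,-0.004],"turn":[0,0,0]},
    {"xyz":[0,0,-0.006],"turn":[0,0,0]},
    {"xyz":[0,0,-0.007],"turn":[0,0,0]},
    {"xyz":[0,0,-0.008],"turn":[0,0,0]}
  ]
}}

```text
t: 6.5
position: [0.4369, 0.3384, 0.0437]
eef_rot: [[-0.156, 0.988, 0.001], [0.988, 0.156, 0.0], [0.0, 0.001, -1.0]]
force: [-0.6, -0.1, -2.0]
opening: 0.0195
grip_force: 30.9
```

Call:
{"fn": "servo_tool", "kwargs": {
  "rows": [
    {"xyz":[0,0,-0.001],"turn":[0,0,0]},
    {"xyz":[0,0,-0.002],"turn":[0,0,0]},
    {"xyz":[0,0,-0.003],"turn":[0,0,0]},
    {"xyz":[0,0,-0.003],"turn":[0,0,0]},
    {"xyz":[0,0,-0.003],"turn":[0,0,0]}
  ]
}}

```text
t: 7.0
position: [0.4367, 0.3383, 0.0409]
eef_rot: [[-0.156, 0.988, 0.0], [0.988, 0.156, 0.0], [0.0, 0.0, -1.0]]
force: [-1.5, -1.3, 5.0]
opening: 0.0191
grip_force: 31.6
```

Call:
{"fn": "servo_tool", "kwargs": {
  "rows": [
    {"xyz":[0,0,-0.001],"turn":[0,0,0]},
    {"xyz":[0,0,-0.001],"turn":[0,0,0]},
    {"xyz":[0,0,-0.001],"turn":[0,0,0]},
    {"xyz":[0,0,-0.001],"turn":[0,0,0]},
    {"xyz":[0,0,-0.001],"turn":[0,0,0]}
  ]
}}

```text
t: 7.5
position: [0.4368, 0.3383, 0.0408]
eef_rot: [[-0.157, 0.988, -0.0], [0.988, 0.157, -0.0], [-0.0, -0.0, -1.0]]
force: [-5.3, -2.3, 12.8]
opening: 0.0197
grip_force: 32.6
```

Call:
{"fn": "servo_tool", "kwargs": {
  "rows": [
    {"xyz":[0,0,0.001],"turn":[0,0,0]},
    {"xyz":[0,0,0.001],"turn":[0,0,0]},
    {"xyz":[0,0,0.001],"turn":[0,0,0]},
    {"xyz":[0,0,0.001],"turn":[0,0,0]},
    {"xyz":[0,0,0.001],"turn":[0,0,0]}
  ],
  "hand": 0.05
}}

```text
t: 8.0
position: [0.4366, 0.3381, 0.04]
eef_rot: [[-0.156, 0.988, -0.0], [0.988, 0.156, -0.0], [-0.0, -0.0, -1.0]]
force: [-0.3, -0.2, 0.1]
opening: 0.0502
grip_force: 0.0
```

Call:
{"fn": "servo_tool", "kwargs": {
  "rows": [
    {"xyz":[0,0,0.01],"turn":[0,0,0]},
    {"xyz":[0,0,0.04],"turn":[0,0,0]},
    {"xyz":[0,0,0.08],"turn":[0,0,0]},
    {"xyz":[0,0,0.12],"turn":[0,0,0]},
    {"xyz":[0,0,0.16],"turn":[0,0,0]}
  ]
}}

```text
t: 8.5
position: [0.4365, 0.3381, 0.2025]
eef_rot: [[-0.156, 0.988, 0.0], [0.988, 0.156, 0.0], [0.0, 0.001, -1.0]]
force: [-0.2, 0.3, -0.5]
opening: 0.0502
grip_force: 0.0
```

```bash
python3 - <<'E'
from h import *
c=arm.read_camera("top"); s=arm.read_camera("scene")
for nm,lo,hi in(("blue",(105,150,60),(130,255,255)),("red",(175,150,60),(180,255,255)),("red",(0,150,60),(4,255,255)),("yel",(25,130,60),(33,255,255))):
    for n,cc,z in(("top",c,.065),("scene",s,.055)):
        for b in blobs(cc,lo,hi,60):
            p=p2w(cc,b[1],z)[0]
            if .5<p[0]<.7 and -.2<p[1]<-.1: print(nm,n,b[0],p.round(4))
for b in blobs(c,(5,130,60),(14,255,200),150):
    p=p2w(c,b[1],.046)[0]
    if .3<p[0]<.6 and p[1]>.2:
        w=p2w(c,cv2.boxPoints(cv2.minAreaRect(cv2.findContours(b[3],0,2)[0][0])),.046); print(b[0],p,w.round(4))
cv2.imwrite("pics/t4.png",np.hstack([cv2.resize(x["frame"][a:a+110,d:d+100,::-1],None,fx=4,fy=4) for x,a,d in((c,185,90),(s,70,240))]))
E
```

```text
blue top 293 [ 0.5369 -0.1428  0.065 ]
blue scene 260 [ 0.5277 -0.1385  0.055 ]
red top 305 [ 0.5968 -0.1461  0.065 ]
red scene 374 [ 0.5943 -0.1464  0.055 ]
yel top 300 [ 0.6561 -0.1471  0.065 ]
yel scene 401 [ 0.6538 -0.1458  0.055 ]
420 [0.43773278 0.33061265 0.046     ] [[0.4366 0.4092 0.046 ]
 [0.4593 0.2564 0.046 ]
 [0.4392 0.2527 0.046 ]
 [0.4165 0.405  0.046 ]]
```

View pics/t4.png

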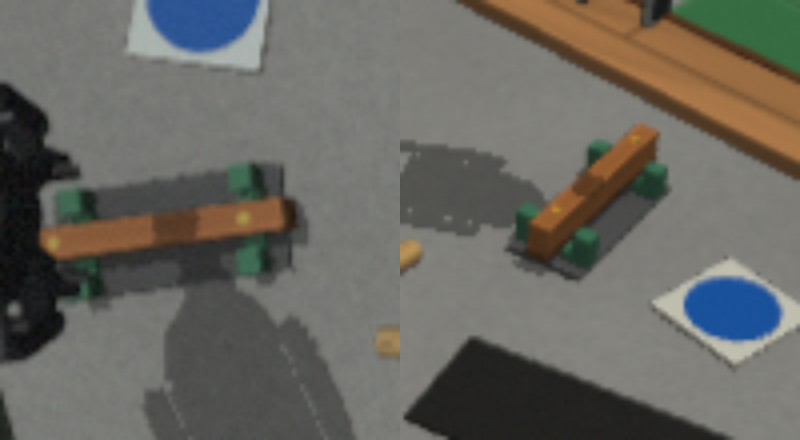

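Call:
{"fn": "servo_tool", "kwargs": {
  "rows": [
    {"xyz":[0.015,-0.032,0],"turn":[0,0,0.093]},
    {"xyz":[0.029,-0.065,0],"turn":[0,0,0.187]},
    {"xyz":[0.044,-0.097,0],"turn":[0,0,0.28]},
    {"xyz":[0.058,-0.129,0],"turn":[0,0,0.373]},
    {"xyz":[0.073,-0.162,0],"turn":[0,0,0.467]}
  ],
  "hand": 0.07
}}

```text
t: 9.1
position: [0.5098, 0.175, 0.2003]
eef_rot: [[-0.588, 0.809, -0.0], [0.809, 0.588, 0.0], [0.0, 0.0, -1.0]]
force: [0.5, 0.2, 0.1]
opening: 0.0701
grip_force: 0.0
```

Call:
{"fn": "servo_tool", "kwargs": {
  "rows": [
    {"xyz":[0.015,-0.032,0],"turn":[0,0,0.093]},
    {"xyz":[0.029,-0.065,0],"turn":[0,0,0.187]},
    {"xyz":[0.044,-0.097,0],"turn":[0,0,0.28]},
    {"xyz":[0.058,-0.129,0],"turn":[0,0,0.373]},
    {"xyz":[0.073,-0.162,0],"turn":[0,0,0.467]}
  ]
}}

```text
t: 9.6
position: [0.5828, 0.0129, 0.2002]
eef_rot: [[-0.889, 0.458, -0.0], [0.458, 0.889, 0.0], [0.0, 0.0, -1.0]]
force: [-0.6, 0.2, -0.5]
opening: 0.07
grip_force: 0.0
```

Call:
{"fn": "servo_tool", "kwargs": {
  "rows": [
    {"xyz":[0.017,-0.04,0],"turn":[0,0,0.12]},
    {"xyz":[0.034,-0.08,0],"turn":[0,0,0.24]},
    {"xyz":[0.051,-0.12,0],"turn":[0,0,0.36]},
    {"xyz":[0.073,-0.161,0],"turn":[0,0,0.467]},
    {"xyz":[0.073,-0.161,0],"turn":[0,0,0.467]}
  ]
}}

```text
t: 10.1
position: [0.6571, -0.1528, 0.1998]
eef_rot: [[-1.0, 0.017, 0.001], [0.017, 1.0, -0.003], [-0.002, -0.003, -1.0]]
force: [-0.3, -0.3, -0.2]
opening: 0.0702
grip_force: 0.0
```

Call:
{"fn": "servo_tool", "kwargs": {
  "rows": [
    {"xyz":[0,0,-0.02],"turn":[0,0,0]},
    {"xyz":[0,0,-0.04],"turn":[0,0,0]},
    {"xyz":[0,0,-0.06],"turn":[0,0,0]},
    {"xyz":[0,0,-0.08],"turn":[0,0,0]},
    {"xyz":[0,0,-0.08],"turn":[0,0,0]}
  ]
}}

```text
t: 10.6
position: [0.6526, -0.1452, 0.1161]
eef_rot: [[-1.0, 0.013, -0.008], [0.013, 1.0, 0.003], [0.008, 0.003, -1.0]]
force: [-0.4, -0.3, -1.2]
opening: 0.0699
grip_force: 0.0
```

Call:
{"fn": "servo_tool", "kwargs": {
  "rows": [
    {"xyz":[0,0,-0.015],"turn":[0,0,0]},
    {"xyz":[0,0,-0.032],"turn":[0,0,0]},
    {"xyz":[0,0,-0.048],"turn":[0,0,0]},
    {"xyz":[0,0,-0.058],"turn":[0,0,0]},
    {"xyz":[0,0,-0.064],"turn":[0,0,0]}
  ]
}}

```text
t: 11.1
position: [0.6547, -0.1464, 0.0543]
eef_rot: [[-1.0, 0.013, -0.003], [0.013, 1.0, 0.001], [0.003, 0.001, -1.0]]
force: [-0.6, -0.7, -0.3]
opening: 0.07
grip_force: 0.0
```

Call:
{"fn": "servo_tool", "kwargs": {
  "rows": [
    {"xyz":[0,0,0],"turn":[0,0,0]},
    {"xyz":[0,0,0],"turn":[0,0,0]},
    {"xyz":[0,0,0],"turn":[0,0,0]},
    {"xyz":[0,0,0],"turn":[0,0,0]},
    {"xyz":[0,0,0],"turn":[0,0,0]}
  ],
  "hand": 0.04,
  "grip_force": 35
}}

```text
t: 11.6
position: [0.6559, -0.1469, 0.0566]
eef_rot: [[-1.0, 0.013, 0.001], [0.013, 1.0, -0.0], [-0.001, -0.0, -1.0]]
force: [0.0, -0.7, -1.4]
opening: 0.0495
grip_force: 36.3
```

Call:
{"fn": "servo_tool", "kwargs": {
  "rows": [
    {"xyz":[0,0,0.004],"turn":[0,0,0]},
    {"xyz":[0,0,0.02],"turn":[0,0,0]},
    {"xyz":[0,0,0.04],"turn":[0,0,0]},
    {"xyz":[0,0,0.06],"turn":[0,0,0]},
    {"xyz":[0,0,0.08],"turn":[0,0,0]}
  ]
}}

```text
t: 12.1
position: [0.6561, -0.1469, 0.1387]
eef_rot: [[-1.0, 0.013, 0.002], [0.013, 1.0, -0.001], [-0.002, -0.001, -1.0]]
force: [0.5, -0.5, -1.4]
opening: 0.0491
grip_force: 36.5
```

Call:
{"fn": "servo_tool", "kwargs": {
  "rows": [
    {"xyz":[-0.012,-0.05,0],"turn":[0,0,0]},
    {"xyz":[-0.024,-0.1,0],"turn":[0,0,0]},
    {"xyz":[-0.036,-0.148,0],"turn":[0,0,0]},
    {"xyz":[-0.0485,-0.185,0],"turn":[0,0,0]},
    {"xyz":[-0.0485,-0.199,0],"turn":[0,0,0]}
  ]
}}

```text
t: 12.6
position: [0.6055, -0.3509, 0.1382]
eef_rot: [[-1.0, 0.018, 0.001], [0.018, 1.0, -0.003], [-0.001, -0.003, -1.0]]
force: [-0.4, 0.3, -0.7]
opening: 0.0496
grip_force: 36.7
```

Call:
{"fn": "servo_tool", "kwargs": {
  "rows": [
    {"xyz":[0,0,-0.03],"turn":[0,0,0]},
    {"xyz":[0,0,-0.06],"turn":[0,0,0]},
    {"xyz":[0,0,-0.08],"turn":[0,0,0]},
    {"xyz":[0,0,-0.09],"turn":[0,0,0]},
    {"xyz":[0,0,-0.094],"turn":[0,0,0]}
  ]
}}

```text
t: 13.1
position: [0.6071, -0.345, 0.0417]
eef_rot: [[-1.0, 0.012, -0.001], [0.012, 1.0, 0.001], [0.001, 0.001, -1.0]]
force: [0.8, -0.0, -1.6]
opening: 0.0492
grip_force: 36.7
```

Call:
{"fn": "servo_tool", "kwargs": {
  "rows": [
    {"xyz":[0,0,-0.002],"turn":[0,0,0]},
    {"xyz":[0,0,-0.004],"turn":[0,0,0]},
    {"xyz":[0,0,-0.006],"turn":[0,0,0]},
    {"xyz":[0,0,-0.008],"turn":[0,0,0]},
    {"xyz":[0,0,-0.008],"turn":[0,0,0]}
  ]
}}

```text
t: 13.6
position: [0.6072, -0.3458, 0.0344]
eef_rot: [[-1.0, 0.013, 0.0], [0.013, 1.0, -0.0], [-0.0, -0.0, -1.0]]
force: [-0.6, 0.4, -1.2]
opening: 0.0492
grip_force: 36.7
```

Call:
{"fn": "servo_tool", "kwargs": {
  "rows": [
    {"xyz":[0,0,-0.001],"turn":[0,0,0]},
    {"xyz":[0,0,-0.002],"turn":[0,0,0]},
    {"xyz":[0,0,-0.003],"turn":[0,0,0]},
    {"xyz":[0,0,-0.003],"turn":[0,0,0]},
    {"xyz":[0,0,-0.003],"turn":[0,0,0]}
  ]
}}

```text
t: 14.1
position: [0.6073, -0.3459, 0.032]
eef_rot: [[-1.0, 0.013, 0.0], [0.013, 1.0, -0.0], [-0.0, -0.0, -1.0]]
force: [-2.6, 1.2, 3.6]
opening: 0.0491
grip_force: 37.1
```

Call:
{"fn": "servo_tool", "kwargs": {
  "rows": [
    {"xyz":[0,0,0],"turn":[0,0,0]},
    {"xyz":[0,0,0],"turn":[0,0,0]},
    {"xyz":[0,0,0],"turn":[0,0,0]},
    {"xyz":[0,0,0],"turn":[0,0,0]},
    {"xyz":[0,0,0],"turn":[0,0,0]}
  ],
  "hand": 0.07
}}

```text
t: 14.6
position: [0.6072, -0.3458, 0.0311]
eef_rot: [[-1.0, 0.013, -0.0], [0.013, 1.0, 0.0], [0.0, 0.0, -1.0]]
force: [0.2, 0.2, 0.1]
opening: 0.0702
grip_force: 0.0
```

Call:
{"fn": "servo_tool", "kwargs": {
  "rows": [
    {"xyz":[0,0,0.008],"turn":[0,0,0]},
    {"xyz":[0,0,0.03],"turn":[0,0,0]},
    {"xyz":[0,0,0.06],"turn":[0,0,0]},
    {"xyz":[0,0,0.09],"turn":[0,0,0]},
    {"xyz":[0,0,0.108],"turn":[0,0,0]}
  ]
}}

```text
t: 15.1
position: [0.6085, -0.3468, 0.1432]
eef_rot: [[-1.0, 0.013, 0.004], [0.013, 1.0, -0.003], [-0.004, -0.003, -1.0]]
force: [0.5, -0.8, 1.1]
opening: 0.0701
grip_force: 0.0
```

Call:
{"fn": "servo_tool", "kwargs": {
  "rows": [
    {"xyz":[-0.002,0.05,0],"turn":[0,0,0]},
    {"xyz":[-0.005,0.1,0],"turn":[0,0,0]},
    {"xyz":[-0.008,0.148,0],"turn":[0,0,0]},
    {"xyz":[-0.01,0.185,0],"turn":[0,0,0]},
    {"xyz":[-0.01,0.2,0],"turn":[0,0,0]}
  ]
}}

```text
t: 15.6
position: [0.5963, -0.142, 0.1391]
eef_rot: [[-1.0, 0.01, -0.001], [0.01, 1.0, 0.001], [0.001, 0.001, -1.0]]
force: [0.9, -0.6, -0.1]
opening: 0.0701
grip_force: 0.0
```

Call:
{"fn": "servo_tool", "kwargs": {
  "rows": [
    {"xyz":[0,0,-0.005],"turn":[0,0,0]},
    {"xyz":[0,0,-0.03],"turn":[0,0,0]},
    {"xyz":[0,0,-0.055],"turn":[0,0,0]},
    {"xyz":[0,0,-0.072],"turn":[0,0,0]},
    {"xyz":[0,0,-0.08],"turn":[0,0,0]}
  ]
}}

```text
t: 16.1
position: [0.5959, -0.1475, 0.0567]
eef_rot: [[-1.0, 0.015, -0.003], [0.015, 1.0, 0.001], [0.003, 0.0, -1.0]]
force: [-0.3, 1.1, -0.2]
opening: 0.07
grip_force: 0.0
```

Call:
{"fn": "servo_tool", "kwargs": {
  "rows": [
    {"xyz":[0,0,-0.003],"turn":[0,0,0]},
    {"xyz":[0,0,-0.003],"turn":[0,0,0]},
    {"xyz":[0,0,-0.003],"turn":[0,0,0]},
    {"xyz":[0,0,-0.003],"turn":[0,0,0]},
    {"xyz":[0,0,-0.003],"turn":[0,0,0]}
  ],
  "hand": 0.04
}}

```text
t: 16.6
position: [0.5976, -0.146, 0.057]
eef_rot: [[-1.0, 0.013, 0.001], [0.013, 1.0, -0.001], [-0.001, -0.001, -1.0]]
force: [0.3, -0.2, -1.7]
opening: 0.0493
grip_force: 36.4
```

Call:
{"fn": "servo_tool", "kwargs": {
  "rows": [
    {"xyz":[0,0,0.004],"turn":[0,0,0]},
    {"xyz":[0,0,0.02],"turn":[0,0,0]},
    {"xyz":[0,0,0.04],"turn":[0,0,0]},
    {"xyz":[0,0,0.06],"turn":[0,0,0]},
    {"xyz":[0,0,0.08],"turn":[0,0,0]}
  ]
}}

```text
t: 17.1
position: [0.5976, -0.1459, 0.1387]
eef_rot: [[-1.0, 0.013, 0.002], [0.013, 1.0, -0.001], [-0.002, -0.001, -1.0]]
force: [-0.8, 0.7, -1.6]
opening: 0.049
grip_force: 36.6
```

Call:
{"fn": "servo_tool", "kwargs": {
  "rows": [
    {"xyz":[-0.02,-0.026,0],"turn":[0,0,0]},
    {"xyz":[-0.045,-0.059,0],"turn":[0,0,0]},
    {"xyz":[-0.07,-0.092,0],"turn":[0,0,0]},
    {"xyz":[-0.095,-0.125,0],"turn":[0,0,0]},
    {"xyz":[-0.12,-0.158,0],"turn":[0,0,0]}
  ]
}}

```text
t: 17.6
position: [0.4766, -0.3052, 0.1381]
eef_rot: [[-1.0, 0.012, 0.002], [0.012, 1.0, -0.002], [-0.002, -0.002, -1.0]]
force: [0.5, -0.7, -1.3]
opening: 0.0495
grip_force: 36.7
```

Call:
{"fn": "servo_tool", "kwargs": {
  "rows": [
    {"xyz":[-0.025,-0.033,0],"turn":[0,0,0]},
    {"xyz":[-0.045,-0.058,0],"turn":[0,0,0]},
    {"xyz":[-0.045,-0.058,-0.02],"turn":[0,0,0]},
    {"xyz":[-0.045,-0.058,-0.04],"turn":[0,0,0]},
    {"xyz":[-0.045,-0.058,-0.05],"turn":[0,0,0]}
  ]
}}

```text
t: 18.1
position: [0.4315, -0.3617, 0.0861]
eef_rot: [[-1.0, 0.014, -0.001], [0.014, 1.0, 0.001], [0.001, 0.001, -1.0]]
force: [0.3, 0.4, -1.3]
opening: 0.0491
grip_force: 36.7
```

Call:
{"fn": "servo_tool", "kwargs": {
  "rows": [
    {"xyz":[0,0,-0.012],"turn":[0,0,0]},
    {"xyz":[0,0,-0.024],"turn":[0,0,0]},
    {"xyz":[0,0,-0.036],"turn":[0,0,0]},
    {"xyz":[0,0,-0.042],"turn":[0,0,0]},
    {"xyz":[0,0,-0.045],"turn":[0,0,0]}
  ]
}}

```text
t: 18.6
position: [0.432, -0.3613, 0.0403]
eef_rot: [[-1.0, 0.012, -0.001], [0.012, 1.0, 0.001], [0.001, 0.001, -1.0]]
force: [-0.8, 0.9, -0.6]
opening: 0.0491
grip_force: 36.7
```

Call:
{"fn": "servo_tool", "kwargs": {
  "rows": [
    {"xyz":[0,0,-0.002],"turn":[0,0,0]},
    {"xyz":[0,0,-0.004],"turn":[0,0,0]},
    {"xyz":[0,0,-0.006],"turn":[0,0,0]},
    {"xyz":[0,0,-0.008],"turn":[0,0,0]},
    {"xyz":[0,0,-0.009],"turn":[0,0,0]}
  ]
}}

```text
t: 19.1
position: [0.4322, -0.3618, 0.0322]
eef_rot: [[-1.0, 0.013, 0.0], [0.013, 1.0, -0.0], [-0.0, -0.0, -1.0]]
force: [-0.4, -0.0, -1.2]
opening: 0.0493
grip_force: 36.7
```

Call:
{"fn": "servo_tool", "kwargs": {
  "rows": [
    {"xyz":[0,0,-0.001],"turn":[0,0,0]},
    {"xyz":[0,0,-0.002],"turn":[0,0,0]},
    {"xyz":[0,0,-0.002],"turn":[0,0,0]},
    {"xyz":[0,0,-0.002],"turn":[0,0,0]},
    {"xyz":[0,0,-0.002],"turn":[0,0,0]}
  ]
}}

```text
t: 19.6
position: [0.4322, -0.3619, 0.0315]
eef_rot: [[-1.0, 0.013, -0.0], [0.013, 1.0, 0.0], [0.0, 0.0, -1.0]]
force: [-2.0, 2.3, 6.9]
opening: 0.0494
grip_force: 37.4
```

Call:
{"fn": "servo_tool", "kwargs": {
  "rows": [
    {"xyz":[0,0,0],"turn":[0,0,0]},
    {"xyz":[0,0,0],"turn":[0,0,0]},
    {"xyz":[0,0,0],"turn":[0,0,0]},
    {"xyz":[0,0,0],"turn":[0,0,0]},
    {"xyz":[0,0,0],"turn":[0,0,0]}
  ],
  "hand": 0.07
}}

```text
t: 20.1
position: [0.4322, -0.3618, 0.0302]
eef_rot: [[-1.0, 0.013, -0.0], [0.013, 1.0, 0.0], [0.0, 0.0, -1.0]]
force: [-0.2, -0.2, -0.4]
opening: 0.07
grip_force: 0.0
```

Call:
{"fn": "servo_tool", "kwargs": {
  "rows": [
    {"xyz":[0,0,0.008],"turn":[0,0,0]},
    {"xyz":[0,0,0.03],"turn":[0,0,0]},
    {"xyz":[0,0,0.06],"turn":[0,0,0]},
    {"xyz":[0,0,0.09],"turn":[0,0,0]},
    {"xyz":[0,0,0.11],"turn":[0,0,0]}
  ]
}}

```text
t: 20.6
position: [0.433, -0.3627, 0.1433]
eef_rot: [[-1.0, 0.013, 0.003], [0.013, 1.0, -0.003], [-0.003, -0.003, -1.0]]
force: [0.4, -0.2, -0.6]
opening: 0.07
grip_force: 0.0
```

Call:
{"fn": "servo_tool", "kwargs": {
  "rows": [
    {"xyz":[0.02,0.042,0],"turn":[0,0,0]},
    {"xyz":[0.04,0.084,0],"turn":[0,0,0]},
    {"xyz":[0.06,0.126,0],"turn":[0,0,0]},
    {"xyz":[0.08,0.168,0],"turn":[0,0,0]},
    {"xyz":[0.095,0.2,0],"turn":[0,0,0]}
  ]
}}

```text
t: 21.1
position: [0.5281, -0.1594, 0.1411]
eef_rot: [[-1.0, 0.012, 0.001], [0.012, 1.0, 0.0], [-0.001, 0.0, -1.0]]
force: [0.1, -0.0, 0.1]
opening: 0.0702
grip_force: 0.0
```

Call:
{"fn": "servo_tool", "kwargs": {
  "rows": [
    {"xyz":[0.009,0.019,0],"turn":[0,0,0]},
    {"xyz":[0.009,0.019,-0.02],"turn":[0,0,0]},
    {"xyz":[0.009,0.019,-0.045],"turn":[0,0,0]},
    {"xyz":[0.009,0.019,-0.065],"turn":[0,0,0]},
    {"xyz":[0.009,0.019,-0.08],"turn":[0,0,0]}
  ]
}}

```text
t: 21.6
position: [0.5357, -0.1424, 0.0594]
eef_rot: [[-1.0, 0.013, -0.001], [0.013, 1.0, 0.0], [0.001, 0.0, -1.0]]
force: [0.2, -0.2, -0.7]
opening: 0.0697
grip_force: 0.0
```

Call:
{"fn": "servo_tool", "kwargs": {
  "rows": [
    {"xyz":[0,0,-0.003],"turn":[0,0,0]},
    {"xyz":[0,0,-0.003],"turn":[0,0,0]},
    {"xyz":[0,0,-0.003],"turn":[0,0,0]},
    {"xyz":[0,0,-0.003],"turn":[0,0,0]},
    {"xyz":[0,0,-0.003],"turn":[0,0,0]}
  ],
  "hand": 0.04
}}

```text
t: 22.1
position: [0.5367, -0.1431, 0.058]
eef_rot: [[-1.0, 0.013, 0.001], [0.013, 1.0, -0.001], [-0.001, -0.0, -1.0]]
force: [-0.1, -0.6, -0.8]
opening: 0.0492
grip_force: 36.4
```

Call:
{"fn": "servo_tool", "kwargs": {
  "rows": [
    {"xyz":[0,0,0.004],"turn":[0,0,0]},
    {"xyz":[0,0,0.02],"turn":[0,0,0]},
    {"xyz":[0,0,0.04],"turn":[0,0,0]},
    {"xyz":[0,0,0.065],"turn":[0,0,0]},
    {"xyz":[0,0,0.09],"turn":[0,0,0]}
  ]
}}

```text
t: 22.6
position: [0.536, -0.1427, 0.1483]
eef_rot: [[-1.0, 0.013, -0.0], [0.013, 1.0, 0.0], [0.0, 0.0, -1.0]]
force: [0.6, 0.7, -1.7]
opening: 0.0494
grip_force: 36.6
```

Call:
{"fn": "servo_tool", "kwargs": {
  "rows": [
    {"xyz":[0.003,0.03,0],"turn":[0,0,0]},
    {"xyz":[0.008,0.07,0],"turn":[0,0,0]},
    {"xyz":[0.013,0.112,0],"turn":[0,0,0]},
    {"xyz":[0.018,0.155,0],"turn":[0,0,0]},
    {"xyz":[0.024,0.2,0],"turn":[0,0,0]}
  ]
}}

```text
t: 23.1
position: [0.5602, 0.0586, 0.1479]
eef_rot: [[-1.0, 0.014, 0.001], [0.014, 1.0, -0.0], [-0.001, -0.0, -1.0]]
force: [1.3, -0.4, -0.5]
opening: 0.0495
grip_force: 36.7
```

Call:
{"fn": "servo_tool", "kwargs": {
  "rows": [
    {"xyz":[0.005,0.045,0],"turn":[0,0,0]},
    {"xyz":[0.01,0.09,0],"turn":[0,0,0]},
    {"xyz":[0.016,0.135,0],"turn":[0,0,0]},
    {"xyz":[0.021,0.18,0],"turn":[0,0,0]},
    {"xyz":[0.026,0.22,0],"turn":[0,0,0]}
  ]
}}

```text
t: 23.6
position: [0.586, 0.2796, 0.1478]
eef_rot: [[-1.0, 0.012, 0.001], [0.012, 1.0, 0.0], [-0.001, 0.0, -1.0]]
force: [0.8, 0.0, -1.1]
opening: 0.0489
grip_force: 36.8
```

Call:
{"fn": "servo_tool", "kwargs": {
  "rows": [
    {"xyz":[0.003,0.03,0],"turn":[0,0,0]},
    {"xyz":[0.006,0.05,0],"turn":[0,0,0]},
    {"xyz":[0.006,0.05,-0.02],"turn":[0,0,0]},
    {"xyz":[0.006,0.05,-0.04],"turn":[0,0,0]},
    {"xyz":[0.006,0.05,-0.055],"turn":[0,0,0]}
  ]
}}

```text
t: 24.1
position: [0.5915, 0.3273, 0.0911]
eef_rot: [[-1.0, 0.012, -0.001], [0.012, 1.0, -0.001], [0.001, -0.001, -1.0]]
force: [-0.4, -0.5, -1.2]
opening: 0.0491
grip_force: 36.8
```

Call:
{"fn": "servo_tool", "kwargs": {
  "rows": [
    {"xyz":[0,0,-0.014],"turn":[0,0,0]},
    {"xyz":[0,0,-0.028],"turn":[0,0,0]},
    {"xyz":[0,0,-0.04],"turn":[0,0,0]},
    {"xyz":[0,0,-0.046],"turn":[0,0,0]},
    {"xyz":[0,0,-0.049],"turn":[0,0,0]}
  ]
}}

```text
t: 24.6
position: [0.5919, 0.3269, 0.0424]
eef_rot: [[-1.0, 0.013, -0.001], [0.013, 1.0, -0.0], [0.001, -0.0, -1.0]]
force: [-0.7, 0.2, -1.2]
opening: 0.0488
grip_force: 36.8
```

Call:
{"fn": "servo_tool", "kwargs": {
  "rows": [
    {"xyz":[0,0,-0.002],"turn":[0,0,0]},
    {"xyz":[0,0,-0.004],"turn":[0,0,0]},
    {"xyz":[0,0,-0.006],"turn":[0,0,0]},
    {"xyz":[0,0,-0.008],"turn":[0,0,0]},
    {"xyz":[0,0,-0.01],"turn":[0,0,0]}
  ]
}}

```text
t: 25.1
position: [0.5923, 0.3273, 0.0334]
eef_rot: [[-1.0, 0.013, 0.0], [0.013, 1.0, 0.0], [-0.0, 0.0, -1.0]]
force: [-1.1, 0.1, -1.8]
opening: 0.0495
grip_force: 36.8
```

Call:
{"fn": "servo_tool", "kwargs": {
  "rows": [
    {"xyz":[0,0,-0.001],"turn":[0,0,0]},
    {"xyz":[0,0,-0.002],"turn":[0,0,0]},
    {"xyz":[0,0,-0.002],"turn":[0,0,0]},
    {"xyz":[0,0,-0.002],"turn":[0,0,0]},
    {"xyz":[0,0,-0.002],"turn":[0,0,0]}
  ]
}}

```text
t: 25.6
position: [0.5922, 0.3272, 0.0324]
eef_rot: [[-1.0, 0.013, -0.0], [0.013, 1.0, -0.0], [0.0, -0.0, -1.0]]
force: [-3.0, -1.4, 5.2]
opening: 0.0489
grip_force: 37.3
```

Call:
{"fn": "servo_tool", "kwargs": {
  "rows": [
    {"xyz":[0,0,0],"turn":[0,0,0]},
    {"xyz":[0,0,0],"turn":[0,0,0]},
    {"xyz":[0,0,0],"turn":[0,0,0]},
    {"xyz":[0,0,0],"turn":[0,0,0]},
    {"xyz":[0,0,0],"turn":[0,0,0]}
  ],
  "hand": 0.07
}}

```text
t: 26.1
position: [0.5922, 0.3272, 0.0311]
eef_rot: [[-1.0, 0.013, -0.0], [0.013, 1.0, -0.0], [0.0, -0.0, -1.0]]
force: [0.0, 0.3, 0.8]
opening: 0.0703
grip_force: 0.0
```

Call:
{"fn": "servo_tool", "kwargs": {
  "rows": [
    {"xyz":[0,0,0.008],"turn":[0,0,0]},
    {"xyz":[0,0,0.03],"turn":[0,0,0]},
    {"xyz":[0,0,0.06],"turn":[0,0,0]},
    {"xyz":[0,0,0.09],"turn":[0,0,0]},
    {"xyz":[0,0,0.11],"turn":[0,0,0]}
  ]
}}

```text
t: 26.6
position: [0.5935, 0.3277, 0.1449]
eef_rot: [[-1.0, 0.013, 0.004], [0.013, 1.0, 0.002], [-0.004, 0.002, -1.0]]
force: [0.2, -0.7, -0.3]
opening: 0.0702
grip_force: 0.0
```

```bash
python3 - <<'E'
from h import *
c=arm.read_camera("top"); s=arm.read_camera("scene")
for n,cc in(("top",c),("scene",s)):
  for b in blobs(cc,(14,30,110),(27,140,255),300):
    p=p2w(cc,b[1],.03)[0]
    if .4<p[0]<.8 and abs(p[1]+.14)<.1:
        w=p2w(cc,cv2.boxPoints(cv2.minAreaRect(cv2.findContours(b[3],0,2)[0][0])),.03); print(n,b[0],p,w.round(4).tolist())
# pad in scene: polygon
f=s["frame"]; m=(f.max(2)<55).astype(np.uint8); m=cv2.morphologyEx(m,cv2.MORPH_OPEN,np.ones((3,3)))
n,l,st,ce=cv2.connectedComponentsWithStats(m)
i=l[179,285]; ct=cv2.findContours((l==i).astype(np.uint8),0,2)[0][0]
ap=cv2.approxPolyDP(ct,4,True)[:,0]; print(st[i],ap.tolist(),p2w(s,ap,.006).round(4).tolist())
cv2.imwrite("pics/s5.png",cv2.resize(f[100:340,60:360,::-1],None,fx=2.5,fy=2.5))
E
```

```text
scene 1665 [ 0.60468927 -0.14671508  0.03      ] [[0.5036, -0.1752, 0.03], [0.4875, -0.1084, 0.03], [0.6989, -0.1182, 0.03], [0.7052, -0.1774, 0.03]]
[ 243  155   84   50 2007] [[243, 172], [311, 204], [326, 184], [259, 155]] [[0.4972, 0.0741, 0.006], [0.7112, 0.12, 0.006], [0.6951, 0.2075, 0.006], [0.479, 0.1592, 0.006]]
```

View pics/s5.png

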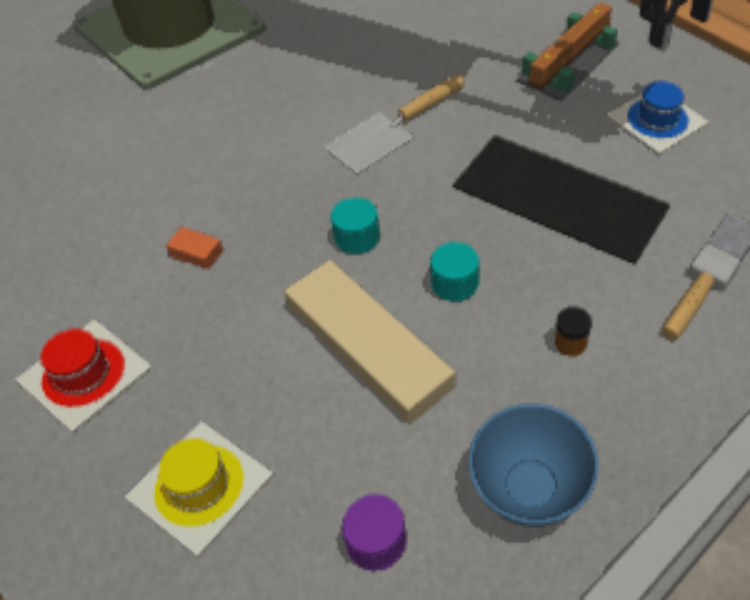

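```bash
python3 - <<'E'
from h import *
c=arm.read_camera("top")
for b in blobs(c,(82,150,60),(95,255,255),100): print("teal",b[0],p2w(c,b[1],.038)[0].round(4))
h=cv2.cvtColor(c["frame"],cv2.COLOR_RGB2HSV); print(h[185,322],h[185,345])
m=((h[...,1]>45)&(h[...,2]>110)).astype(np.uint8); n,l,st,ce=cv2.connectedComponentsWithStats(m); i=l[185,322]
w=p2w(c,cv2.boxPoints(cv2.minAreaRect(cv2.findContours((l==i).astype(np.uint8),0,2)[0][0])),.03); print(st[i],p2w(c,ce[i],.03),w.round(4).tolist())
E
```

```text
teal 283 [ 0.5987 -0.0298  0.038 ]
teal 283 [ 0.4787 -0.0618  0.038 ]
[ 29  49 181] [ 40   6 127]
[ 309  148   24   74 1675] [[ 0.59510645 -0.14442571  0.03      ]] [[0.6913, -0.1146, 0.03], [0.6924, -0.1741, 0.03], [0.5031, -0.1736, 0.03], [0.5017, -0.1157, 0.03]]
```

Call:
{"fn": "servo_tool", "kwargs": {
  "rows": [
    {"xyz":[0,-0.03,0],"turn":[0,0,0]},
    {"xyz":[0,-0.07,0],"turn":[0,0,0]},
    {"xyz":[0.001,-0.115,0],"turn":[0,0,0]},
    {"xyz":[0.002,-0.16,0],"turn":[0,0,0]},
    {"xyz":[0.002,-0.205,0],"turn":[0,0,0]}
  ],
  "hand": 0.073
}}

```text
t: 27.25
position: [0.5926, 0.1205, 0.139]
eef_rot: [[-1.0, 0.012, -0.004], [0.012, 1.0, -0.0], [0.004, -0.0, -1.0]]
force: [1.1, 0.9, 0.4]
opening: 0.0734
grip_force: 0.0
```

Call:
{"fn": "servo_tool", "kwargs": {
  "rows": [
    {"xyz":[0,-0.045,0],"turn":[0,0,0]},
    {"xyz":[0,-0.09,0],"turn":[0,0,0]},
    {"xyz":[0.001,-0.135,0],"turn":[0,0,0]},
    {"xyz":[0.002,-0.18,0],"turn":[0,0,0]},
    {"xyz":[0.002,-0.22,0],"turn":[0,0,0]}
  ]
}}

```text
t: 27.75
position: [0.5947, -0.0997, 0.1392]
eef_rot: [[-1.0, 0.014, -0.003], [0.014, 1.0, 0.001], [0.003, 0.001, -1.0]]
force: [1.1, 0.2, -0.1]
opening: 0.0729
grip_force: 0.0
```

Call:
{"fn": "servo_tool", "kwargs": {
  "rows": [
    {"xyz":[0,-0.03,0],"turn":[0,0,0]},
    {"xyz":[0.001,-0.047,0],"turn":[0,0,0]},
    {"xyz":[0.001,-0.047,-0.02],"turn":[0,0,0]},
    {"xyz":[0.001,-0.047,-0.04],"turn":[0,0,0]},
    {"xyz":[0.001,-0.047,-0.05],"turn":[0,0,0]}
  ]
}}

```text
t: 28.25
position: [0.5951, -0.1435, 0.088]
eef_rot: [[-1.0, 0.013, -0.005], [0.013, 1.0, 0.002], [0.005, 0.002, -1.0]]
force: [-0.3, 0.6, 0.5]
opening: 0.0728
grip_force: 0.0
```

Call:
{"fn": "servo_tool", "kwargs": {
  "rows": [
    {"xyz":[0,0,-0.015],"turn":[0,0,0]},
    {"xyz":[0,0,-0.03],"turn":[0,0,0]},
    {"xyz":[0,0,-0.045],"turn":[0,0,0]},
    {"xyz":[0,0,-0.055],"turn":[0,0,0]},
    {"xyz":[0,0,-0.06],"turn":[0,0,0]}
  ],
  "hand": 0.084
}}

```text
t: 28.75
position: [0.5964, -0.1444, 0.0297]
eef_rot: [[-1.0, 0.013, -0.002], [0.013, 1.0, 0.001], [0.002, 0.001, -1.0]]
force: [-0.7, -0.1, 0.3]
opening: 0.0838
grip_force: 0.0
```

Call:
{"fn": "servo_tool", "kwargs": {
  "rows": [
    {"xyz":[0,0,-0.002],"turn":[0,0,0]},
    {"xyz":[0,0,-0.004],"turn":[0,0,0]},
    {"xyz":[0,0,-0.005],"turn":[0,0,0]},
    {"xyz":[0,0,-0.005],"turn":[0,0,0]},
    {"xyz":[0,0,-0.005],"turn":[0,0,0]}
  ]
}}

```text
t: 29.25
position: [0.5975, -0.145, 0.0268]
eef_rot: [[-1.0, 0.013, 0.001], [0.013, 1.0, -0.0], [-0.001, -0.0, -1.0]]
force: [0.3, 0.3, 0.5]
opening: 0.0839
grip_force: 0.0
```

Call:
{"fn": "servo_tool", "kwargs": {
  "rows": [
    {"xyz":[0,0,0],"turn":[0,0,0]},
    {"xyz":[0,0,0],"turn":[0,0,0]},
    {"xyz":[0,0,0],"turn":[0,0,0]},
    {"xyz":[0,0,0],"turn":[0,0,0]},
    {"xyz":[0,0,0],"turn":[0,0,0]}
  ],
  "hand": 0.045,
  "grip_force": 80
}}

```text
t: 29.75
position: [0.5978, -0.1454, 0.0272]
eef_rot: [[-1.0, 0.013, 0.001], [0.013, 1.0, -0.001], [-0.001, -0.001, -1.0]]
force: [-1.2, -1.9, 5.1]
opening: 0.0583
grip_force: 92.1
```

Call:
{"fn": "servo_tool", "kwargs": {
  "rows": [
    {"xyz":[0,0,0.003],"turn":[0,0,0]},
    {"xyz":[0,0,0.012],"turn":[0,0,0]},
    {"xyz":[0,0,0.026],"turn":[0,0,0]},
    {"xyz":[0,0,0.044],"turn":[0,0,0]},
    {"xyz":[0,0,0.06],"turn":[0,0,0]}
  ]
}}

```text
t: 30.25
position: [0.5967, -0.1444, 0.0869]
eef_rot: [[-1.0, 0.013, -0.001], [0.013, 1.0, 0.001], [0.001, 0.001, -1.0]]
force: [-0.1, 0.2, -8.5]
opening: 0.0585
grip_force: 90.4
```

Call:
{"fn": "servo_tool", "kwargs": {
  "rows": [
    {"xyz":[0,0,0.012],"turn":[0,0,0]},
    {"xyz":[0,0.01,0.02],"turn":[0,0,0]},
    {"xyz":[0,0.035,0.025],"turn":[0,0,0.04]},
    {"xyz":[0,0.065,0.025],"turn":[0,0,0.08]},
    {"xyz":[0,0.095,0.025],"turn":[0,0,0.12]}
  ]
}}

```text
t: 30.75
position: [0.5967, -0.0482, 0.1115]
eef_rot: [[-0.994, -0.108, -0.0], [-0.108, 0.994, 0.001], [0.0, 0.001, -1.0]]
force: [-0.1, 0.6, -9.1]
opening: 0.0583
grip_force: 90.5
```

Call:
{"fn": "servo_tool", "kwargs": {
  "rows": [
    {"xyz":[0,0.035,0],"turn":[0,0,0.03]},
    {"xyz":[-0.001,0.075,0],"turn":[0,0,0.06]},
    {"xyz":[-0.002,0.115,0],"turn":[0,0,0.09]},
    {"xyz":[-0.003,0.15,0],"turn":[0,0,0.11]},
    {"xyz":[-0.0035,0.175,0],"turn":[0,0,0.124]}
  ]
}}

```text
t: 31.25
position: [0.5922, 0.1286, 0.111]
eef_rot: [[-0.973, -0.232, -0.002], [-0.232, 0.973, 0.001], [0.001, 0.002, -1.0]]
force: [-0.8, -0.6, -8.6]
opening: 0.0583
grip_force: 90.5
```

Call:
{"fn": "servo_tool", "kwargs": {
  "rows": [
    {"xyz":[0,0.01,0],"turn":[0,0,0]},
    {"xyz":[0,0.016,-0.005],"turn":[0,0,0]},
    {"xyz":[0,0.016,-0.02],"turn":[0,0,0]},
    {"xyz":[0,0.016,-0.035],"turn":[0,0,0]},
    {"xyz":[0,0.016,-0.045],"turn":[0,0,0]}
  ]
}}

```text
t: 31.75
position: [0.5918, 0.1398, 0.0632]
eef_rot: [[-0.974, -0.228, -0.005], [-0.228, 0.974, -0.001], [0.005, 0.0, -1.0]]
force: [-1.4, -0.4, -9.1]
opening: 0.0587
grip_force: 90.4
```

```bash
python3 - <<'E'
from h import *
c=arm.read_camera("scene"); s=arm.read_state(); print(s["position"],s["eef_rot"],s["opening"])
cv2.imwrite("pics/s6.png",cv2.resize(c["frame"][110:260,180:380,::-1],None,fx=4,fy=4))
E
```

```text
[0.59079862 0.13968191 0.06155464] [[-9.73766395e-01 -2.27430807e-01 -7.36451071e-03]
 [-2.27430379e-01  9.73793921e-01 -9.06592265e-04]
 [ 7.37770278e-03  7.92104384e-04 -9.99972471e-01]] 0.058417549624026725
```

View pics/s6.png

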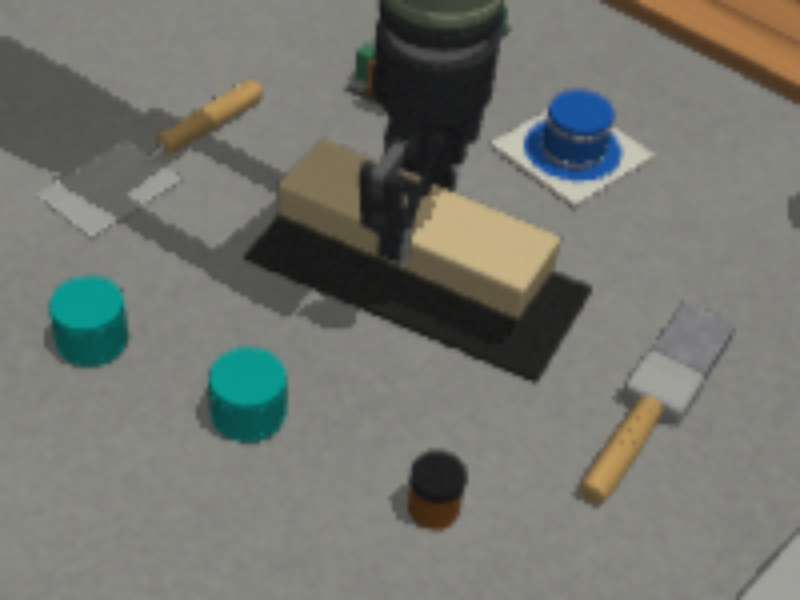

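Call:
{"fn": "servo_tool", "kwargs": {
  "rows": [
    {"xyz":[0.001,0.001,-0.005],"turn":[0,0,0]},
    {"xyz":[0.001,0.001,-0.012],"turn":[0,0,0]},
    {"xyz":[0.001,0.001,-0.018],"turn":[0,0,0]},
    {"xyz":[0.001,0.001,-0.022],"turn":[0,0,0]},
    {"xyz":[0.001,0.001,-0.024],"turn":[0,0,0]}
  ]
}}

```text
t: 32.3
position: [0.5944, 0.1422, 0.0418]
eef_rot: [[-0.973, -0.229, -0.001], [-0.229, 0.973, -0.0], [0.001, 0.0, -1.0]]
force: [0.1, 0.1, -8.6]
opening: 0.0583
grip_force: 90.6
```

Call:
{"fn": "servo_tool", "kwargs": {
  "rows": [
    {"xyz":[0,0,-0.001],"turn":[0,0,0]},
    {"xyz":[0,0,-0.002],"turn":[0,0,0]},
    {"xyz":[0,0,-0.003],"turn":[0,0,0]},
    {"xyz":[0,0,-0.004],"turn":[0,0,0]},
    {"xyz":[0,0,-0.005],"turn":[0,0,0]}
  ]
}}

```text
t: 32.8
position: [0.5948, 0.1422, 0.0374]
eef_rot: [[-0.973, -0.229, 0.0], [-0.229, 0.973, 0.0], [-0.0, -0.0, -1.0]]
force: [0.5, -0.8, -8.9]
opening: 0.0584
grip_force: 90.6
```

Call:
{"fn": "servo_tool", "kwargs": {
  "rows": [
    {"xyz":[0,0,-0.001],"turn":[0,0,0]},
    {"xyz":[0,0,-0.002],"turn":[0,0,0]},
    {"xyz":[0,0,-0.003],"turn":[0,0,0]},
    {"xyz":[0,0,-0.003],"turn":[0,0,0]},
    {"xyz":[0,0,-0.003],"turn":[0,0,0]}
  ]
}}

```text
t: 33.3
position: [0.5946, 0.1422, 0.0342]
eef_rot: [[-0.973, -0.229, -0.0], [-0.229, 0.973, -0.0], [0.0, 0.0, -1.0]]
force: [-0.0, 0.3, -7.9]
opening: 0.0585
grip_force: 90.6
```

Call:
{"fn": "servo_tool", "kwargs": {
  "rows": [
    {"xyz":[0,0,-0.0005],"turn":[0,0,0]},
    {"xyz":[0,0,-0.001],"turn":[0,0,0]},
    {"xyz":[0,0,-0.0015],"turn":[0,0,0]},
    {"xyz":[0,0,-0.0015],"turn":[0,0,0]},
    {"xyz":[0,0,-0.0015],"turn":[0,0,0]}
  ]
}}

```text
t: 33.8
position: [0.5948, 0.1422, 0.0332]
eef_rot: [[-0.973, -0.229, 0.0], [-0.229, 0.973, -0.0], [-0.0, -0.0, -1.0]]
force: [-2.0, 0.9, -4.0]
opening: 0.0585
grip_force: 91.0
```

Contact is starting; one more millimetre, then release, lift and look.

Call:
{"fn": "servo_tool", "kwargs": {
  "rows": [
    {"xyz":[0,0,-0.0005],"turn":[0,0,0]},
    {"xyz":[0,0,-0.001],"turn":[0,0,0]},
    {"xyz":[0,0,-0.001],"turn":[0,0,0]},
    {"xyz":[0,0,-0.001],"turn":[0,0,0]},
    {"xyz":[0,0,-0.001],"turn":[0,0,0]}
  ]
}}

```text
t: 34.3
position: [0.5948, 0.1422, 0.0332]
eef_rot: [[-0.973, -0.229, 0.0], [-0.229, 0.973, -0.0], [0.0, -0.0, -1.0]]
force: [-5.6, 0.4, 4.0]
opening: 0.058
grip_force: 92.3
```

Call:
{"fn": "servo_tool", "kwargs": {
  "rows": [
    {"xyz":[0,0,0],"turn":[0,0,0]},
    {"xyz":[0,0,0],"turn":[0,0,0]},
    {"xyz":[0,0,0],"turn":[0,0,0]},
    {"xyz":[0,0,0],"turn":[0,0,0]},
    {"xyz":[0,0,0],"turn":[0,0,0]}
  ],
  "hand": 0.084
}}

```text
t: 34.8
position: [0.5951, 0.1422, 0.032]
eef_rot: [[-0.973, -0.229, 0.001], [-0.229, 0.973, 0.0], [-0.001, -0.0, -1.0]]
force: [-0.1, 1.1, 0.2]
opening: 0.0839
grip_force: 0.0
```

Call:
{"fn": "servo_tool", "kwargs": {
  "rows": [
    {"xyz":[0,0,0.01],"turn":[0,0,0]},
    {"xyz":[0,0,0.04],"turn":[0,0,0]},
    {"xyz":[0,0,0.08],"turn":[0,0,0]},
    {"xyz":[0,0,0.12],"turn":[0,0,0]},
    {"xyz":[0,0,0.16],"turn":[0,0,0]}
  ]
}}

```text
t: 35.3
position: [0.5946, 0.1422, 0.1941]
eef_rot: [[-0.973, -0.229, 0.001], [-0.229, 0.973, 0.0], [-0.001, -0.0, -1.0]]
force: [-0.1, 0.9, 0.4]
opening: 0.0838
grip_force: 0.0
```

Call:
{"fn": "servo_tool", "kwargs": {
  "rows": [
    {"xyz":[-0.02,-0.04,0],"turn":[0,0,0]},
    {"xyz":[-0.04,-0.08,0],"turn":[0,0,0]},
    {"xyz":[-0.06,-0.12,0],"turn":[0,0,0]},
    {"xyz":[-0.08,-0.16,0],"turn":[0,0,0]},
    {"xyz":[-0.1,-0.2,0],"turn":[0,0,0]}
  ]
}}

```text
t: 35.8
position: [0.4939, -0.0591, 0.1928]
eef_rot: [[-0.973, -0.23, 0.002], [-0.23, 0.973, -0.001], [-0.001, -0.001, -1.0]]
force: [1.4, -1.0, 0.5]
opening: 0.0839
grip_force: 0.0
```

```bash
python3 - <<'E'
from h import *
c=arm.read_camera("top")
h=cv2.cvtColor(c["frame"],cv2.COLOR_RGB2HSV)
m=((h[...,1]>45)&(h[...,2]>100)).astype(np.uint8); n,l,st,ce=cv2.connectedComponentsWithStats(m); i=l[185,211]
w=p2w(c,cv2.boxPoints(cv2.minAreaRect(cv2.findContours((l==i).astype(np.uint8),0,2)[0][0])),.03); print(st[i],p2w(c,ce[i],.036),w.round(4).tolist())
cv2.imwrite("pics/t7.png",cv2.resize(c["frame"][120:280,90:300,::-1],None,fx=3.7,fy=3.7))
E
```

```text
[ 191  146   36   75 1662] [[0.59253304 0.14179703 0.036     ]] [[0.6814, 0.195, 0.03], [0.6947, 0.1359, 0.03], [0.5087, 0.092, 0.03], [0.4958, 0.1495, 0.03]]
```

View pics/t7.png

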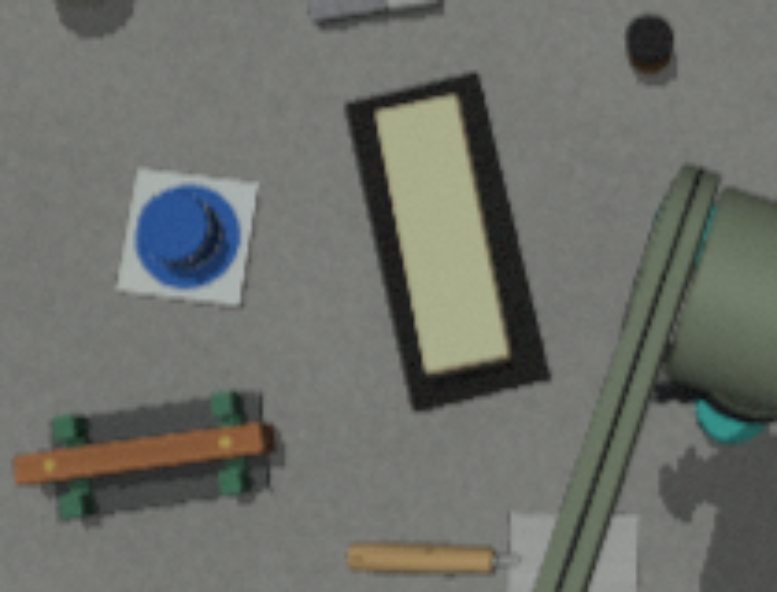

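The picture shows the stone centred and square on the pad (crop about 440,235), the blue tin on its disc (185,230) and the bar in both notches (140,453), centred once parallax is allowed for. The gripper is clear of everything.

```bash
python3 -c "
from workcell import arm
print(arm.job_done())"
```

```text
the job is handed in; nothing more can be done
None
```

The stack is put away and handed in at about 36 s: the bar lies in both notches of its rest, each tin stands on its own colour's tile, and the stone lies flat and square on the pad. I checked the placements in the pictures, but the hand-in gave back no verdict.

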